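Clear the rheometer bench: geometries to the stand, samples to the rack

TASK

The measuring run is over: sort the mixed handful left on the bench back into its holders. Stand the two steel measuring geometries in the aluminium stand and the white-lidded jar, the blue-lidded jar and the red vial in the blue rack, each upright and fully down in the round well made for its size. Set every piece down gently, never let it drop, leave the two note pads where they lie, and keep the arm clear of the monitor.

Things in the scene. Friction and masses are not known exactly. Their poses are not given: they have to be found in the camera images.
- cone_40: the smaller of two bright steel rheometer geometries: a round foot 40 mm across and 4.5 mm thick with a thin upright 9 mm shaft, 82 mm tall in all; round the shaft sits a black coupling ring, 19 mm across, from 57 to 67 mm above the underside: grip it there. About 0.11 kg. Origin: centre of the underside, z up
- plate_50: the larger steel geometry: a round foot 50 mm across and 4.5 mm thick with a thin upright 9 mm shaft, 88 mm tall in all; its black coupling ring, 19 mm across, is 63 to 73 mm above the underside: grip it there. About 0.14 kg. Origin: centre of the underside, z up
- jar_a: the larger jar of the job: cream body, white screw lid, 54 mm across, 62 mm tall; the body to grip is 53 mm wide, from 5 to 46 mm above the underside. About 0.15 kg. Origin: centre of the underside, z up. (A still bigger jar with a black lid at the back right is fixed clutter, no part of the job)
- jar_b: the smaller jar: brown body, blue screw lid, 42 mm across, 50 mm tall; the body to grip is 40 mm wide, from 5 to 35 mm above the underside. About 0.09 kg. Origin: centre of the underside, z up
- vial_2: small capped glass vial, red body, white cap, 20 mm across, 46 mm tall; the body to grip is from 2 to 36 mm above the underside. About 16 g, easily knocked over. Origin: centre of the underside, z up
- geometry_stand: bright aluminium holder, fixed: flat block 86 (x) by 140 (y) by 16 mm high; two round wells with black floors 6 mm above the underside, chamfered mouths. Large well (60 mm wide, for the 50 mm plate): centre at x 0, y -30 mm; small well (50 mm wide, for the 40 mm cone): x 0, y +35 mm. Origin: centre of the underside, z up. It may stand left or right of the rack
- sample_rack: blue plastic holder, fixed: flat block 90 (x) by 186 (y) by 16 mm high; three round wells with grey floors 6 mm above the underside, chamfered, all at x 0: large (64 mm wide, white-lidded jar) at y -51 mm; middle (52 mm, blue-lidded jar) at y +17 mm; small (30 mm, vial) at y +68 mm. Origin: centre of the underside, z up. It may stand left or right of the stand
- sticky_yellow: yellow note pad, 39 x 51 x 9 mm, loose bystander left of the work. Origin: centre of the underside. Further left and back stands the monitor (fixed, not listed): its upright screen fills x = 0.48 to 0.58 m, y = 0.00 to +0.54 m, z = 0.11 to 0.42 m; swing past in front of it or over it
- sticky_blue: blue note pad, 37 x 37 x 14 mm, loose bystander at the right end of the work. Origin: centre of the underside. Right of it stand fixed bottles and a drawer box up to 190 mm tall; a grey instrument fills x < 0.42 m, y < -0.45 m

How it is judged:
By the outcome, as a careful person would: the job done as asked, in the order asked, and still so for the second after the job is handed in, with the robot touching nothing.
It also fails if it takes over 112 s, if anything falls off the work surface, if the arm or the gripper's body presses on something with over 40 N, if the wrist force passes 120 N, or if a joint passes its speed limit or range.

ROBOT

A 6-joint arm with a two-finger parallel gripper is mounted at the origin on the work surface; the furniture and walls round the work are solid. World frame = base frame: x ahead of the robot, y to its left, z up, the work surface at z = 0. Lengths are in m, angles in rad, forces in N, time in s.
With the tool pointing down it reaches from about 0.375 to 0.925 m from the base axis. Payload 5.7 kg.
Tool frame: the origin (TCP) lies at the very end of the fingers, on their centre line; the grasp point (between the pads) lies tcp_to_grasp behind it (tcp_to_grasp is the distance from the TCP to the grasp point, in m); z points along the fingers, y is the line along which they close (so a half turn about z gives the same grasp; the last joint's range is limited). The gripper opens to 88 mm and grips with 3 to 60 N. Pads are 20 mm wide; open, the fingers measure 115 mm over their backs; the gripper's body (75 mm by 178 mm) begins 61 mm behind the grasp point.
Start: joints at [1.226, 0.359, 1.51, -0, 1.272, -0.115], TCP at [0.137, 0.584, 0.223] pointing down, gripper open.
Joint ranges: [-2.97, 2.97], [-1.01, 2.36], [0.21, 2.38], [-0.96, 4.11], [0.2, 2.71], [-2.98, 2.98]. Speed limits (rad/s): [2.39, 2.39, 3.14, 3.14, 3.14, 3.14].

INTERFACE

Orientations are given as a unit quaternion [x, y, z, w].
In Python, from cell import move_to, move_linear, move_joints, grip, pause, solve_ik, get_image, PlanningError, hand_in, read_time, read_joint_positions, read_joint_velocities, read_tau, read_eef_pos, read_ee_rot, read_contact_force, read_wrist_torque, read_grip_width, read_finger_force, tcp_to_grasp gives the robot as it stands. Calls block until the motion is done:
- move_to(position, orientation): joint-space move of the TCP to a pose.
- move_linear(position, orientation=None, rate=0.15, until_force=None): straight line of the TCP; orientation=None keeps the orientation; rate is the mean speed in m/s. With until_force (N) it stops when the force on the tool has changed by that much, and returns True; else False.
- move_joints(angles): joint-space move.
- grip(opening, grasp_force=None): finger opening in m; grasp_force is the grip in N (None keeps the last); returns when the fingers have stopped.
- pause(seconds).
- solve_ik(position, orientation): joint angles nearest the present ones, or None.
- get_image(name): name is "scene" or "side" or "wrist"; returns a dict with "img" (480x640x3 uint8, red, green, blue), "fx", "fy", "cx", "cy" (pixels), "R" (3x3) and "t" (3): a world point X has camera coordinates R X + t; the wrist camera has in their place "mount" (4x4, takes a point from camera to tool coordinates, whose origin is the TCP and whose axes are the flange's). Camera axes: x right, y down, z forward; pixel columns grow to the right and rows downward; lengths in m; the calibration is good to about 2 mm. A picture is of the moment at which its call begins: read the wrist's pose just before it. There is no depth.
A pose or a line that the arm cannot do raises PlanningError and nothing moves.
- hand_in(): hands the job in; it is judged then, once.
Readings, each from a call of its own:
- read_time(): time.
- read_joint_positions(): joint angles.
- read_joint_velocities(): joint speeds.
- read_tau(): joint torques, N m.
- read_eef_pos(): TCP position.
- read_ee_rot(): TCP orientation.
- read_contact_force(): force on the tool from outside, world axes, zero at the start.
- read_wrist_torque(): the same for the moment, N m.
- read_grip_width(): finger opening in m.
- read_finger_force(): force on a finger pad.
Only numpy, scipy, OpenCV 4.12 (cv2) and the standard library are available. Lean on these libraries where they do the work, as an engineer would, in place of code of your own. Each camera call takes 0.05 s, during which the arm holds its last target. There are 200 camera calls.

## Working session

There is one attempt and no reset: what is moved stays moved. The work goes in short steps, each a Python script; the robot and the scene stay as the last script left them, time stands still between calls to the robot, and variables do not carry over. Pictures are saved under pics/ and viewed, at most 14 in all, crops included, and the job is handed in when it is done.

```bash
mkdir -p pics; ls
python3 - <<'E'
from cell import *
import cv2
for n in ("scene","side"):
    d=get_image(n); cv2.imwrite(f"pics/{n}0.png",d["img"][:,:,::-1])
    print(n,d["fx"],d["cx"],d["cy"],d["R"],d["t"])
print(read_time(),tcp_to_grasp,read_ee_rot(),get_image("wrist")["mount"])
E
```

```text
pics
scene 612.3385246572286 318.3636034933209 249.20574897514084 [[ 0.88942402 -0.45703675 -0.00650608]
 [-0.37726516 -0.72599819 -0.5749762 ]
 [ 0.25806185  0.51385216 -0.81814427]] [-0.52855064 -0.00477309  1.25635677]
side 486.0417468143262 322.6304084373895 234.89451622666587 [[ 0.53619429 -0.8440916   0.00224724]
 [-0.59973969 -0.38284477 -0.7026679 ]
 [ 0.59397642  0.37541876 -0.71151442]] [-0.46198193  0.19222494  0.69760325]
0.1 0.0187 [ 1.14654782e-01  9.93405072e-01 -7.80072581e-04 -1.88838796e-04] [[-5.76918781e-04 -9.52387256e-01 -3.04890443e-01  8.45578194e-02]
 [ 9.99999741e-01 -4.18151029e-04 -5.86036476e-04 -7.91918380e-04]
 [ 4.30643419e-04 -3.04890702e-01  9.52387250e-01 -1.61885020e-01]
 [ 0.00000000e+00  0.00000000e+00  0.00000000e+00  1.00000000e+00]]
```

View pics/scene0.png

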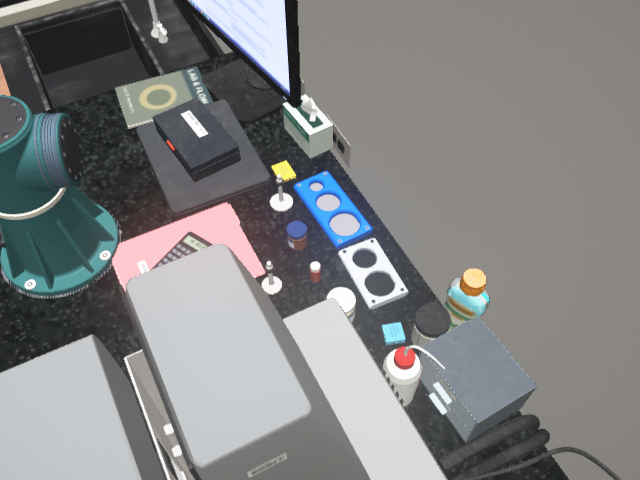

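View pics/side0.png

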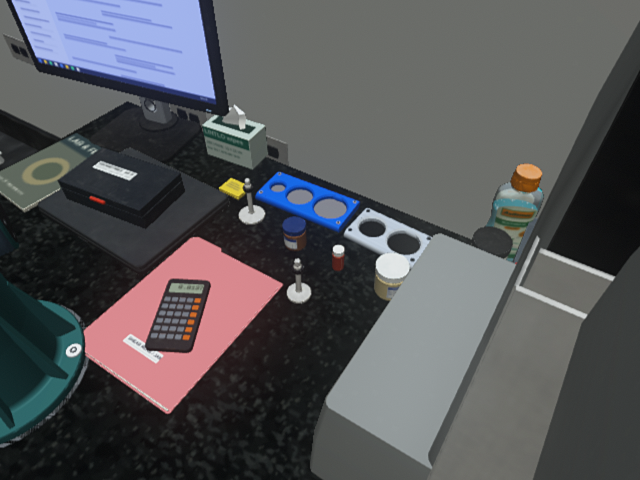

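The scene view shows the blue rack around (333,208), the stand at (372,272), geometries with feet at (281,202) and (271,285), the blue-lidded jar at (297,236), the vial at (315,271) and the white jar at (341,302). I'll enlarge both views.

Run:
```python
import cv2
a=cv2.imread("pics/scene0.png")[155:347,255:415]; cv2.imwrite("pics/sc.png",cv2.resize(a,None,fx=3,fy=3,interpolation=2)[:600])
b=cv2.imread("pics/side0.png")[165:315,215:445]; cv2.imwrite("pics/si.png",cv2.resize(b,None,fx=3.4,fy=3.4,interpolation=2)[:600,:800])
```

```text
(no output)
```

View pics/sc.png

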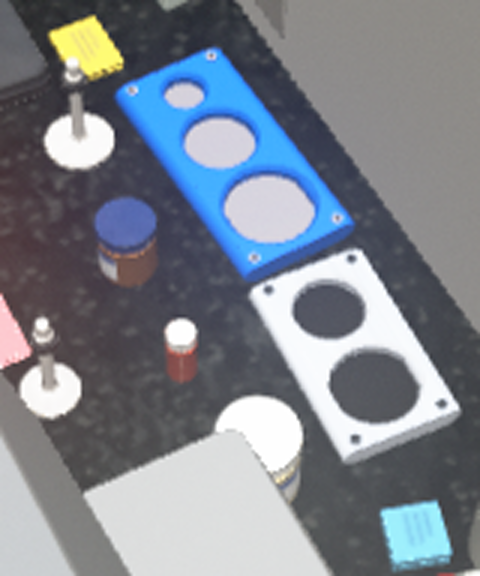

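View pics/si.png

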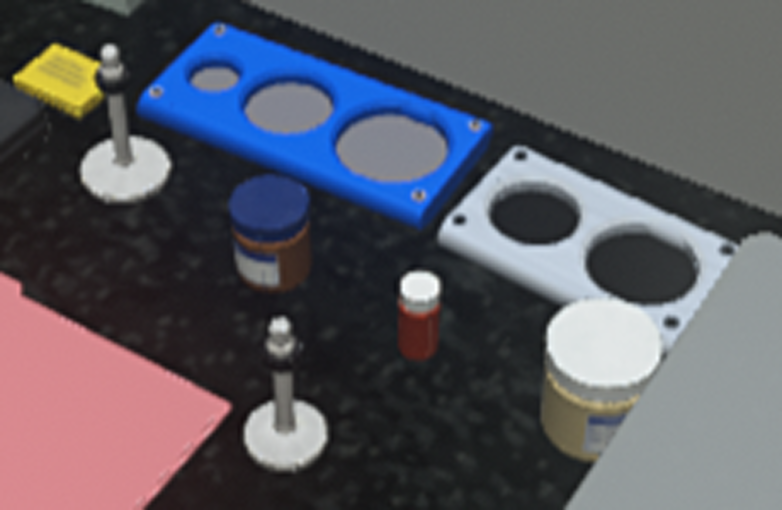

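The larger-footed geometry is the one near the yellow pad (foot at crop 80,137), the smaller is at (51,388). The rack stands left of the stand, with its small well to the back left. Now triangulating with the known heights.

```bash
cat > h.py <<'E'
from cell import *
import numpy as np, cv2
from scipy.spatial.transform import Rotation as Rot
def ray(d,u,v,z,R=None,t=None):
    R=d["R"] if R is None else R; t=d["t"] if t is None else t
    w=R.T@np.array([(u-d["cx"])/d["fx"],(v-d["cy"])/d["fy"],1]); c=-R.T@t
    return (c+w*(z-c[2])/w[2])[:2]
def wristpose():
    p=np.array(read_eef_pos()); R=Rot.from_quat(read_ee_rot()).as_matrix()
    d=get_image("wrist"); T=np.eye(4); T[:3,:3]=R; T[:3,3]=p
    W=np.linalg.inv(T@d["mount"]); d["R"]=W[:3,:3]; d["t"]=W[:3,3]; return d
E
python3 - <<'E'
from h import *
S=get_image("scene"); D=get_image("side")
L={"plate_foot":(.0045,80,137,126,166),"plate_top":(.088,72,66,110,50),"cone_foot":(.0045,51,388,286,432),"cone_top":(.082,41,327,280,325),
"jar_a":(.062,259,431,603,342),"jar_b":(.05,126,223,270,205),"vial":(.046,181,333,420,285),
"rS":(.016,185,94,215,77),"rM":(.016,220,143,289,106),"rL":(.016,270,208,391,146),"sS":(.016,329,309,534,214),"sL":(.016,375,386,642,264)}
for k,(z,a,b,c,d) in L.items():
    print(k,ray(S,a/3+255,b/3+155,z).round(4),ray(D,c/3.4+215,d/3.4+165,z).round(4))
E
```

```text
plate_foot [ 0.4532 -0.1018] [ 0.4483 -0.104 ]
plate_top [ 0.4496 -0.1077] [ 0.4474 -0.1048]
cone_foot [ 0.3463 -0.2846] [ 0.342  -0.2848]
cone_top [ 0.3438 -0.2878] [ 0.3415 -0.2849]
jar_a [ 0.4337 -0.4045] [ 0.4266 -0.4045]
jar_b [ 0.435  -0.2179] [ 0.4284 -0.2177]
vial [ 0.4288 -0.31  ] [ 0.4251 -0.3082]
rS [ 0.534  -0.1094] [ 0.5267 -0.109 ]
rM [ 0.5352 -0.1614] [ 0.5286 -0.1596]
rL [ 0.5388 -0.2285] [ 0.531  -0.2264]
sS [ 0.5332 -0.3204] [ 0.5263 -0.3189]
sL [ 0.5297 -0.3861] [ 0.5238 -0.3834]
```

Run:
```python
from h import *
S=get_image("scene"); D=get_image("side")
for u,v in ((300,80),(380,205),(460,340)): print("wall S",ray(S,u/3+255,v/3+155,0).round(3))
for u,v in ((300,20),(600,145),(720,195)): print("wall D",ray(D,u/3.4+215,v/3.4+165,0).round(3))
# raise, then swing over/in front of the monitor to a look pose
q0=Rot.from_quat(read_ee_rot())
def pose(yaw): # tool x along yaw, pointing down
    c,s=np.cos(yaw),np.sin(yaw); return Rot.from_matrix(np.array([[c,s,0],[s,-c,0],[0,0,-1]])).as_quat()
print(Rot.from_quat(read_ee_rot()).as_matrix().round(2))
for n,p,y in (("up",(.09,.38,.48),1.34),("mid",(.40,-.2,.48),-.46),("jar_a pick camera +y",(.43,-.404,.06),1.57),("camera -y",(.43,-.404,.06),-1.57),("rS -y",(.53,-.109,.06),-1.57),("rS x",(.53,-.109,.06),0),("look",(.40,-.25,.35),0)):
    print(n,solve_ik(p,pose(y)))
```

```text
wall S [ 0.622 -0.124]
wall S [ 0.615 -0.251]
wall S [ 0.604 -0.373]
wall D [ 0.614 -0.109]
wall D [ 0.611 -0.317]
wall D [ 0.61  -0.392]
[[-0.97  0.23 -0.  ]
 [ 0.23  0.97 -0.  ]
 [ 0.   -0.   -1.  ]]
up [ 1.16087612e+00 -1.03782061e-01  1.45032661e+00 -4.44089210e-16
  1.79504810e+00  1.39167245e+00]
mid [-6.18328779e-01 -9.34908432e-03  1.36317921e+00 -4.44089210e-16
  1.78776252e+00  1.41246755e+00]
jar_a pick camera +y [-8.71277228e-01  5.30695214e-01  1.69180908e+00 -4.44089210e-16
  9.19088358e-01 -8.70480902e-01]
camera -y [-8.71277228e-01  5.30695214e-01  1.69180908e+00 -4.44089210e-16
  9.19088358e-01  2.26951910e+00]
rS -y [-3.30513895e-01  4.77941622e-01  1.80306978e+00 -4.44089210e-16
  8.60581254e-01  2.81028243e+00]
rS x [-3.30513895e-01  4.77941622e-01  1.80306978e+00 -4.44089210e-16
  8.60581254e-01  1.24028243e+00]
look [-7.05191486e-01  7.00885350e-02  1.57660780e+00 -4.44089210e-16
  1.49489631e+00  8.65604841e-01]
```

```bash
cat >> h.py <<'E'
def pose(deg): # tool x along yaw, pointing down
    c,s=np.cos(np.radians(deg)),np.sin(np.radians(deg)); return Rot.from_matrix(np.array([[c,s,0],[s,-c,0],[0,0,-1]])).as_quat()
E
python3 - <<'E'
from h import *
move_linear((.09,.38,.50),rate=.3)
move_to((.40,-.17,.50),pose(180))
move_linear((.44,-.17,.32),rate=.25)
d=wristpose(); cv2.imwrite("pics/w1.png",d["img"][:,:,::-1]); np.savez("w1.npz",**d)
move_linear((.44,-.33,.32),rate=.25)
d=wristpose(); cv2.imwrite("pics/w2.png",d["img"][:,:,::-1]); np.savez("w2.npz",**d)
print(read_time(),d["fx"],read_contact_force())
E
```

```text
5.7 412.7290625654421 [-0.46774696  1.00140435 -0.18037758]
```

View pics/w1.png

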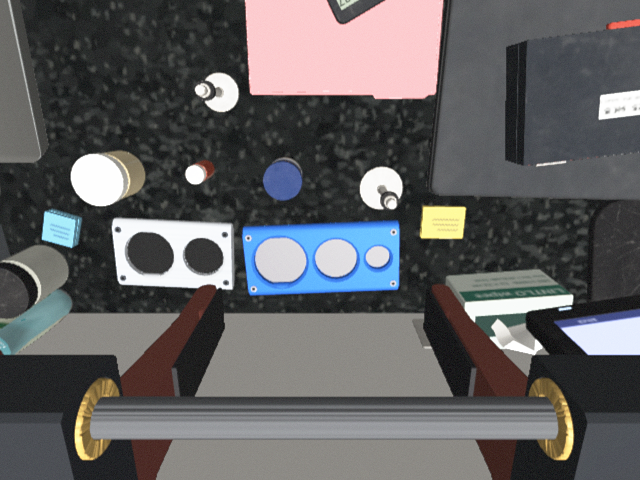

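View pics/w2.png

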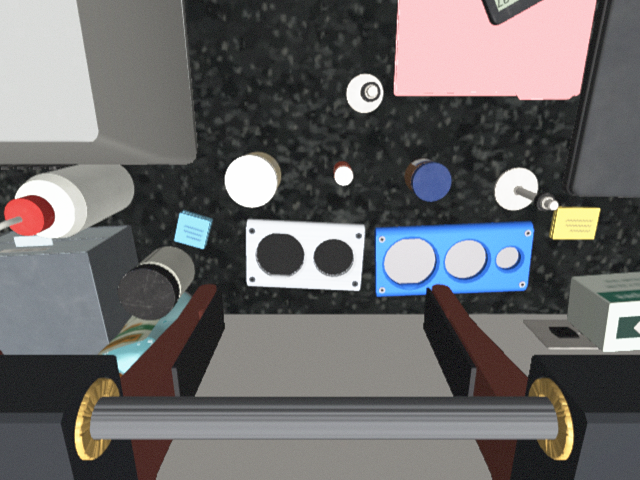

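Wrist views show everything clearly: rack wells at about (281/336/377, 259), stand wells at (149/203, 254) in w1; jars, vial and geometries are unobstructed.

Run:
```python
from h import *
A=dict(np.load("w1.npz"));B=dict(np.load("w2.npz"))
L={"plate_foot":(.0045,381,188,516,188),"plate_top":(.088,390,202,548,203),"cone_foot":(.0045,220,92,365,93),"cone_top":(.082,202,90,371,92),
"jar_a":(.062,101,178,252,180),"jar_b":(.05,283,180,431,181),"vial":(.046,196,174,344,176),
"rS":(.016,377,257,508,258),"rM":(.016,336,258,465,259),"rL":(.016,281,260,410,261),"sS":(.016,203,256,334,257),"sL":(.016,149,253,280,255),
"wall":(0,300,313,300,314),"instr":(.0,44,160,196,163),"instr.15":(.15,44,160,196,163)}
for k,(z,a,b,c,d) in L.items():
    print(k,ray(A,a,b,z).round(4),ray(B,c,d,z).round(4))
```

```text
plate_foot [ 0.4489 -0.104 ] [ 0.4478 -0.1044]
plate_top [ 0.4465 -0.1062] [ 0.4465 -0.1105]
cone_foot [ 0.3427 -0.2846] [ 0.3427 -0.2843]
cone_top [ 0.3431 -0.2825] [ 0.3438 -0.2863]
jar_a [ 0.4274 -0.3993] [ 0.4282 -0.403 ]
jar_b [ 0.4315 -0.214 ] [ 0.4315 -0.2165]
vial [ 0.4259 -0.3065] [ 0.4268 -0.3081]
rS [ 0.5309 -0.1068] [ 0.531  -0.1074]
rM [ 0.5322 -0.1563] [ 0.5322 -0.1592]
rL [ 0.5348 -0.2228] [ 0.5347 -0.2253]
sS [ 0.5297 -0.3167] [ 0.5295 -0.3172]
sL [ 0.5259 -0.3814] [ 0.5269 -0.3822]
wall [ 0.615  -0.2021] [ 0.6147 -0.3606]
instr [ 0.417  -0.4957] [ 0.4191 -0.4776]
instr.15 [ 0.398  -0.3947] [ 0.3992 -0.4316]
```

```bash
cat >> h.py <<'E'
Z=.2
def pick(xy,off,open_,force,width,yaw=180):
    grip(open_)
    move_to((*xy,Z),pose(yaw)); move_linear((*xy,off+.03),rate=.2)
    hit=move_linear((*xy,off),rate=.06,until_force=6)
    grip(width-.012,force); print("pick hit",hit,"w",round(read_grip_width(),4),"f",round(float(np.max(read_finger_force())),1))
    move_linear((*xy,off+.03),rate=.1); move_linear((*xy,Z),rate=.25)
    print("held w",round(read_grip_width(),4))
def place(xy,off,open_,yaw=180):
    seat=.006+off
    move_to((*xy,Z),pose(yaw)); move_linear((*xy,seat+.02),rate=.2)
    hit=move_linear((*xy,seat-.002),rate=.025,until_force=4)
    dz=read_eef_pos()[2]-seat; print("place hit",hit,"dz mm",round(1000*dz,2),"t",read_time())
    if abs(dz)>.003: return False
    grip(open_); move_linear((*xy,seat+.03),rate=.08); move_linear((*xy,Z),rate=.25); return True
def shot(n):
    d=wristpose(); cv2.imwrite(f"pics/{n}.png",d["img"][:,:,::-1]); np.savez(n+".npz",**d)
E
python3 - <<'E'
from h import *
pick((.448,-.1045),.0493,.045,15,.019)
ok=place((.526,-.3828),.0493,.036)
print(ok,read_time()); shot("p1")
E
```

```text
pick hit False w 0.0187 f 15.0
held w 0.0184
place hit True dz mm -0.11 t 13.1833
True 14.825
```

Run:
```python
from h import *
pick((.3425,-.2845),.0433,.045,15,.019)
ok=place((.530,-.318),.0433,.036)
print(ok,read_time())
if ok:
    move_linear((.43,-.33,.32),rate=.25); shot("p2")
```

```text
pick hit False w 0.0184 f 15.0
held w 0.0184
place hit True dz mm -0.11 t 21.5167
True 23.1833
```

View pics/p2.png

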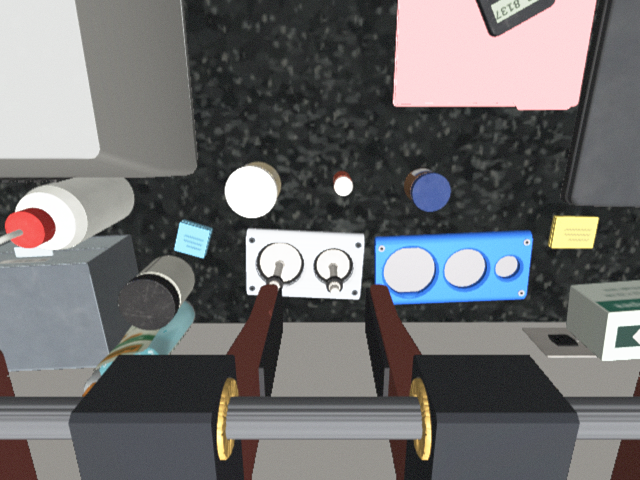

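Both geometries are seated, at (280,262) and (334,265); the jars, vial and pads are undisturbed. Next is jar_a.

Run:
```python
from h import *
pick((.4285,-.403),.022,.068,18,.053,yaw=60)
ok=place((.535,-.2262),.022,.063)
print(ok,read_contact_force(),read_time()); shot("p3")
```

```text
pick hit False w 0.0511 f 18.0
held w 0.0508
place hit True dz mm 0.17 t 32.7667
True [-0.11230636 -0.04847132 -0.40820786] 34.4333
```

Run:
```python
from h import *
pick((.4315,-.2165),.013,.060,12,.040)
ok=place((.5325,-.1585),.013,.048)
print(ok,read_time())
if ok:
    pick((.4265,-.308),.013,.045,5,.020)
    ok=place((.531,-.1075),.013,.027)
    print(ok,read_time())
    if ok: move_linear((.43,-.22,.32),rate=.25); shot("p4"); cv2.imwrite("pics/p4s.png",cv2.resize(get_image("side")["img"][150:330,200:440,::-1],None,fx=3,fy=3))
```

```text
pick hit False w 0.0396 f 12.0
held w 0.0391
place hit True dz mm -0.04 t 40.7917
True 42.45
pick hit False w 0.02 f 5.0
held w 0.0206
place hit True dz mm -0.67 t 49.4417
True 51.075
```

```bash
ls pics
```

```text
p1.png
p2.png
p3.png
p4.png
p4s.png
sc.png
scene0.png
si.png
side0.png
w1.png
w2.png
```

View pics/p4.png

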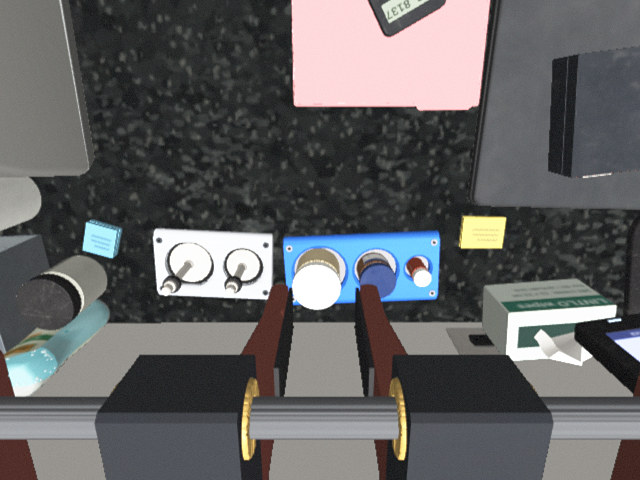

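View pics/p4s.png

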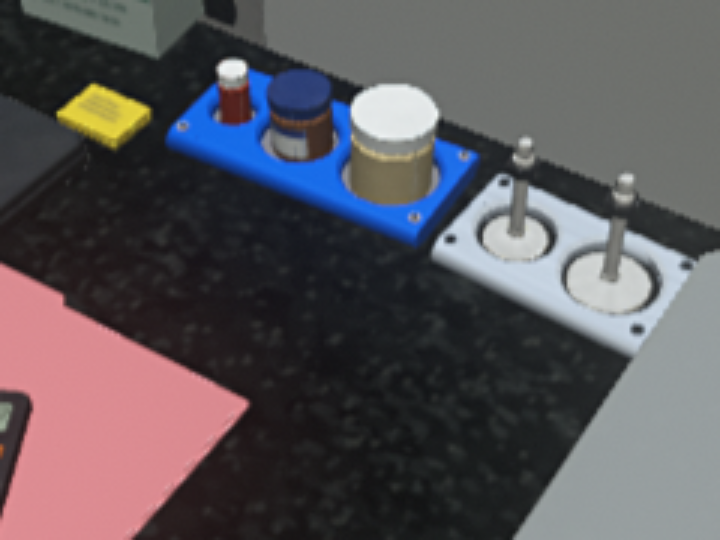

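All five pieces stand upright in their own wells: the vial, jar_b and jar_a at (235,95), (300,115) and (393,145), and the geometries at (517,240) and (612,280). The pads are unmoved and the arm is clear.

```bash
python3 -c "
from cell import *
print(hand_in())"
```

```text
the job is handed in; nothing more can be done
None
```

The job is handed in: the last pictures show all five pieces upright and down in their own wells, both note pads unmoved and the arm clear of everything, after about 53 s of the 112 s allowed.

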